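Clear the track and snap the heater grille home

TASK

A stubby screwdriver has been left lying in the open track of the heater's sliding grille, under the carry handle. Put it in the tool tray, then push the grille along its track by its finger tab until it snaps past its spring catch and is fully home against the end of the track; be firm but do not force it, and leave the other things where they are.

Things in the scene. Friction and masses are not known exactly. Their poses are not given: they have to be found in the camera images.
- heater: Low white portable fan heater, fixed: 210 mm (its x) by 380 mm (its y). Origin: centre of its underside; z up. Its open track runs along its y: floor at z 55 mm, x -75 to 75 mm, between rails 30 mm wide (tops z 67 mm). At y -190 to -80 a cover (top z 69 mm) hides the grille's tail.
- track_end (a point): Middle of the face of the end block that closes the track at the heater's y = 140 mm, at the height of the track floor (z 55 mm). The block's top is at z 69 mm; it goes on to y = 190 mm.
- carry_handle (a point): Middle of the carry handle above the track: a bar 16 mm thick along the heater's y at x = 0, axis 180 mm above the table, on 12 mm square posts at y = -178 and 178 mm. It leaves no room for an upright gripper: reach under it with the tool tilted some 35 to 45 degrees, from either long side.
- grille: The grey slotted grille, which slides along the heater's +y. Its origin lies on the heater's y axis, turned like the heater: its y in the heater's frame is 0 with the grille slid right back and 100 mm fully home against the end block. It slides easily (about 1 N); at about 82 mm it meets the spring catch and takes some 8 to 14 N to go on; past 94 mm it snaps home. Cracks above 45 N.
- grille_tab (a point): Centre of the grille's upright finger tab: 50 mm (heater's x) by 8 mm (y) by 22 mm tall, standing on the grille, whose top is 62 mm above the table. The point is 11 mm above the grille's top. Turned like the heater.
- grille_edge (a point): Middle of the leading (+y) edge of the grey slotted grille plate, at its upper face. The plate is 6 mm thick and 150 mm wide, tops out 5 mm below the rails; at home this edge meets the end block.
- stubby: The stubby screwdriver in the track, lying roughly across it: an octagonal handle 28 mm across and 76 mm long along its x, then a steel shaft 7 mm thick and 32 mm long towards +x; 108 mm in all, about 90 g. Origin: underside of the middle of the handle as it lies at the start (handle axis 14 mm above).
- stubby_mid (a point): The middle of the screwdriver's handle, on its axis.
- tray: The fixed, open aluminium tool tray on one side of the heater: 200 mm (x) by 180 mm (y), 30 mm high, walls and floor 4 to 5 mm. Origin: centre of its underside. A pair of pliers already lies along its +y side; the rest is free.
- pliers: Bystander: the pliers in the tray, 150 mm long along x, 42 mm wide, 14 mm high. May be nudged.
- meter: Bystander: blue multimeter, 165 by 85 by 42 mm, on the other side of the heater from the tray.
- phone: Bystander: phone in a black wallet, 155 by 82 by 14 mm.
- driver: Bystander: long screwdriver lying on the table beyond the heater (not the one in the track).
- plug: Bystander: black mains plug with brass pins, 46 mm square, 20 mm high.
- jar: Bystander: clear screw jar with steel cap, 52 mm across, 55 mm high.
- dial: Bystander: loose black control knob, 38 mm across, 18 mm high, lying on the heater's cover.
Not all that is in view belongs to the job. What is shaped like the stubby but green, turquoise or white is not meant.

How it is judged (in metres and radians):
On the way, in this order (a step that is already met when the one before it is completed fails the run):
1. the stubby screwdriver lies in the tool tray, let go, before the grille is home (x of stubby_mid in the frame of tray between -0.085 and 0.085 m and y of stubby_mid in the frame of tray between -0.08 and 0.08 m and z of stubby_mid in the frame of tray below 0.05 m and linear speed of stubby below 0.02 m/s and contact force between the fingers and stubby below 0.1 N), for 0.2 s.
2. the grille has snapped past its catch, fully home (y of grille in the frame of heater above 0.0975 m), for 0.2 s.
At the end, for the whole second after the job is handed in: The stubby screwdriver lies at rest in the tool tray (middle of its handle within the tray's 170 by 160 mm inside and less than 50 mm above the table), and the grille is home: at 97.5 mm or more of its 100 mm travel, past the catch (x of stubby_mid in the frame of tray between -0.085 and 0.085 m and y of stubby_mid in the frame of tray between -0.08 and 0.08 m and z of stubby_mid in the frame of tray below 0.05 m and linear speed of stubby below 0.02 m/s and y of grille in the frame of heater above 0.0975 m); the robot touches nothing.
It fails at once if grille pushed with more than 45 N (contact force between any of the fingers, the arm and grille above 45 N).
It fails at once if another thing on the table or on the heater pushed more than 40 mm from its place (distance of any of meter, phone, driver, plug, jar, dial from where it was at the start of the episode above 0.04 m).
It also fails if it takes over 58 s, if anything falls off the work surface, if the arm or the gripper's body presses on something with over 40 N, if the wrist force passes 120 N, or if a joint passes its speed limit or range.

ROBOT

A 6-joint arm with a two-finger parallel gripper is mounted at the origin on the work surface. World frame = base frame: x ahead of the robot, y to its left, z up, the work surface at z = 0. Lengths are in mm, angles in rad, forces in N, time in s.
With the tool pointing down it reaches from about 300 to 775 mm from the base axis. Payload 14.6 kg.
Tool frame: the origin (TCP) lies at the very end of the fingers, on their centre line; the grasp point (between the pads) lies 19 mm behind it; z points along the fingers, y is the line along which they close (so a half turn about z gives the same grasp; the last joint's range is limited). The gripper opens to 94 mm and grips with 3 to 60 N. Pads are 16 mm wide; open, the fingers measure 119 mm over their backs; the gripper's body (75 mm by 177 mm) begins 78 mm behind the grasp point.
Start: joints at [1.131, 0.3, 1.521, -0, 1.321, -0.067], TCP at [200.32, 512.212, 205.446] pointing down, gripper open.
Joint ranges: [-3.03, 3.03], [-0.79, 2.21], [0.23, 2.52], [-1.04, 4.18], [0, 3.07], [-2.55, 2.55]. Speed limits (rad/s): [2.22, 2.22, 2.57, 3.14, 3.14, 3.14].

INTERFACE

Orientations are given as [roll, pitch, yaw] about the fixed x, y, z axes, in that order (R = Rz(yaw) Ry(pitch) Rx(roll)).
In Python, from cell import manip gives the robot as it stands. The module is installed in compiled form; this text tells all that it offers.
- The arm moves only by the shell command python3 -m inch 'ROWS' [FORCE]. ROWS is JSON, a list of rows, each an object of numbers: "gripper": the opening, from 0 (shut) to 1 (fully open); "dx", "dy", "dz": the shift along the world's x, y, z in m; "wx", "wy", "wz": the turn, a rotation vector about the world's x, y, z in degrees. A call has exactly 5 rows; each row is the pose to reach, as a shift and turn from the pose commanded when the call began; what a row does not reach only later rows make up. A row lasts 1/12 s, in which the tool goes at most 41.7 mm and 7.16 degrees, less where a joint would pass 70% of its speed; a pose out of reach is approached as far as the arm can. A call with a gripper value outside its range is refused whole. The fingers move at their own pace and stop on an object; FORCE is the grip in N (left out, the last holds). Time passes only in rows, so rows that repeat a pose let the fingers close, or fill a call up. It gives the time, the measured TCP pose, the force, the opening and the grip force at its end, in the units of the state.
- manip.read_state(): the state, without advancing time (a new reading comes with each control period).
- manip.camera(name): name is "scene" or "top" or "wrist"; returns the picture (480x640x3 uint8, blue, green, red); there is no depth.
- manip.camera_info(name): a dict with "camera_matrix" (3x3 intrinsics, pixels), "R" (3x3) and "t" (3): a world point X has camera coordinates R X + t; the wrist camera has in their place "tool_from_camera" (4x4, takes a point from camera to tool coordinates, whose origin is the TCP and whose axes are the flange's). Camera axes: x right, y down, z forward; pixel columns grow to the right and rows downward; lengths in mm; the calibration is good to about 2 mm. The wrist camera is an equidistant fisheye: a pixel r from the principal point sees the ray r / f radians off the axis. A picture is of the moment at which its call begins: read the wrist's pose just before it. camera_info takes no time and is no camera call.
- manip.sign_off(): hands the job in; it is judged then, once.
The state is a dict: "clock": time; "joints": joint angles; "qd": joint speeds; "effort": joint torques, N m; "eef_pos": TCP position; "eef_rot": TCP orientation; "wrist_force": force on the tool from outside, world axes, zero at the start; "moment": the same for the moment, N m; "finger_gap": finger opening in mm; "finger_force": force on a finger pad.
Only numpy, scipy, OpenCV 4.12 (cv2) and the standard library are available. Lean on these libraries where they do the work, as an engineer would, in place of code of your own. Each camera call takes 0.05 s, during which the arm holds its last target. There are 200 camera calls.

## Working session

There is one attempt and no reset: what is moved stays moved. The work goes in short steps, Python scripts to look and compute and a shell command to move; the robot and the scene stay as the last step left them, time stands still between calls to the robot, and variables do not carry over. Pictures are saved under pics/ and viewed, at most 14 in all, crops included, and the job is handed in when it is done.

```bash
mkdir -p pics
python3 - <<'E'
from cell import manip
import cv2,numpy as np,json
s=manip.read_state();print({k:np.round(v,3).tolist() for k,v in s.items()})
for n in("scene","top"):
    im=manip.camera(n);cv2.imwrite(f"pics/{n}0.png",im)
    i=manip.camera_info(n);print(n,{k:np.round(v,4).tolist() for k,v in i.items() if k!='name'} )
print({k:np.round(v,4).tolist() for k,v in manip.camera_info("wrist").items()})
E
```

```text
{'clock': 0.0, 'joints': [1.131, 0.3, 1.522, -0.0, 1.321, -0.067], 'qd': [-0.001, 0.001, 0.0, 0.003, 0.0, -0.0], 'effort': [0.0, -53.182, -35.274, 0.071, 0.025, -0.0], 'eef_pos': [200.216, 511.962, 204.873], 'eef_rot': [-3.14, -0.0, 2.769], 'wrist_force': [0.222, -0.937, -0.332], 'moment': [-0.033, -0.043, 0.032], 'finger_force': 0.0, 'finger_gap': 93.738}
scene {'camera_matrix': [[604.5523, 0.0, 307.698], [0.0, 604.5523, 234.264], [0.0, 0.0, 1.0]], 'R': [[0.8482, 0.5296, -0.0066], [0.3042, -0.4975, -0.8124], [-0.4335, 0.6871, -0.5831]], 't': [-460.6525, -11.3059, 1711.8452]}
top {'camera_matrix': [[515.8441, 0.0, 315.1616], [0.0, 515.8441, 239.9058], [0.0, 0.0, 1.0]], 'R': [[-0.0104, -0.9999, 0.01], [-0.9948, 0.0094, -0.1017], [0.1016, -0.011, -0.9948]], 't': [71.3433, 532.415, 1350.9672]}
{'camera_matrix': [[371.6483, 0.0, 316.9066], [0.0, 371.6483, 240.0307], [0.0, 0.0, 1.0]], 'tool_from_camera': [[-0.0001, -0.9631, -0.2692, 79.1968], [1.0, 0.0001, -0.0006, 1.531], [0.0006, -0.2692, 0.9631, -180.1472], [0.0, 0.0, 0.0, 1.0]]}
```

View pics/top0.png

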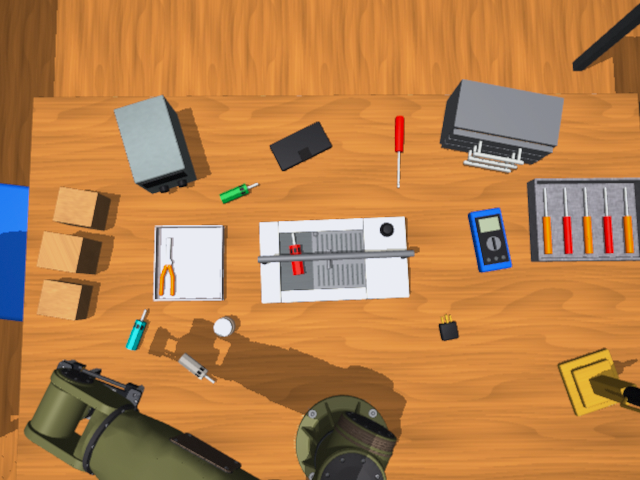

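View pics/scene0.png

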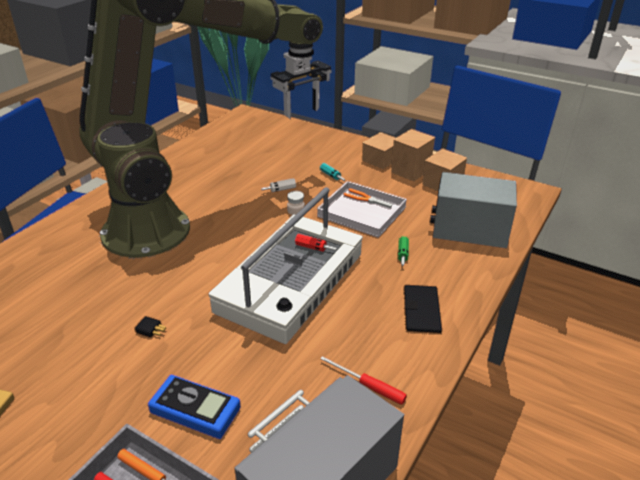

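The top view shows the heater at about (335,260) px. Its cover and dial are on the right, so the heater's +y points left in the image (world +y). The red stubby is at (297,254), the tab at about (330,262) and the tray at (190,262), with the pliers on its left side.

```bash
cat > h.py <<'E'
import cv2,numpy as np
from cell import manip
def ray(n,p):
    i=manip.camera_info(n);K,R,t=[np.array(i[k],float) for k in("camera_matrix","R","t")]
    return -R.T@t, R.T@np.linalg.inv(K)@np.array([p[0],p[1],1.])
def plane(n,p,z):
    c,d=ray(n,p);return c+d*(z-c[2])/d[2]
def two(p1,p2):
    (a,u),(b,v)=ray("top",p1),ray("scene",p2)
    s=np.linalg.lstsq(np.c_[u,-v],b-a,rcond=None)[0]
    x,y=a+u*s[0],b+v*s[1];return (x+y)/2,np.linalg.norm(x-y)
def proj(n,X):
    i=manip.camera_info(n);K,R,t=[np.array(i[k],float) for k in("camera_matrix","R","t")]
    q=K@(R@np.array(X,float)+t);return q[:2]/q[2]
E
python3 - <<'E'
from h import *
T=cv2.imread("pics/top0.png");S=cv2.imread("pics/scene0.png")
def mask(im,lo,hi,roi):
    h=cv2.cvtColor(im,cv2.COLOR_BGR2HSV);m=cv2.inRange(h,lo,hi);k=np.zeros_like(m);x0,y0,x1,y1=roi;k[y0:y1,x0:x1]=m[y0:y1,x0:x1];return k
w=mask(T,(0,0,195),(180,40,255),(245,205,420,312))
pts=cv2.findNonZero(w);r=cv2.minAreaRect(pts);b=cv2.boxPoints(r)
c=np.array([plane("top",p,68) for p in b]);print("heater",b.round(1).tolist(),c.round(1).tolist(),"edges",np.linalg.norm(c-np.roll(c,1,0),axis=1).round(1),"ctr",c.mean(0).round(1))
for roi,nm in(((145,215,235,310),"tray"),):
    w=mask(T,(0,0,150),(180,60,255),roi);w=cv2.morphologyEx(w,cv2.MORPH_OPEN,np.ones((3,3)));b=cv2.boxPoints(cv2.minAreaRect(cv2.findNonZero(w)))
    c=np.array([plane("top",p,30) for p in b]);print(nm,b.round(1).tolist(),c.round(1).tolist(),np.linalg.norm(c-np.roll(c,1,0),axis=1).round(1),c.mean(0).round(1))
for im,n,roi in((T,"top",(280,225,315,285)),(S,"scene",(285,225,345,260))):
    w=mask(im,(0,150,60),(8,255,255),roi)|mask(im,(172,150,60),(180,255,255),roi)
    r=cv2.minAreaRect(cv2.findNonZero(w));b=cv2.boxPoints(r)
    c=np.array([plane(n,p,72) for p in b]);print("stubby",n,np.round(r[0],1),c.round(1).tolist(),np.linalg.norm(c-np.roll(c,1,0),axis=1).round(1),c.mean(0).round(1))
a=cv2.resize(T[205:310,250:420],None,fx=4.5,fy=4.5,interpolation=cv2.INTER_CUBIC);cv2.imwrite("pics/c1.png",a)
b=cv2.resize(S[180:345,200:370],None,fx=3.5,fy=3.5,interpolation=cv2.INTER_CUBIC);cv2.imwrite("pics/c2.png",b)
E
```

```text
heater [[257.8999938964844, 221.8000030517578], [405.3999938964844, 215.89999389648438], [408.70001220703125, 297.20001220703125], [261.20001220703125, 303.1000061035156]] [[577.4, 214.7, 68.0], [589.5, -169.5, 68.0], [378.8, -171.9, 68.0], [367.8, 206.2, 68.0]] edges [209.8 384.4 210.7 378.3] ctr [478.4  19.9  68. ]
tray [[158.0, 225.0], [222.0, 225.0], [222.0, 300.0], [158.0, 300.0]] [[576.6, 484.4, 30.0], [575.1, 314.2, 30.0], [376.3, 312.6, 30.0], [378.1, 480.3, 30.0]] [198.6 170.2 198.8 167.7] [476.5 397.9  30. ]
stubby top [296.1 259.3] [[514.9, 135.6, 72.0], [519.0, 107.9, 72.0], [442.8, 96.5, 72.0], [438.7, 124.1, 72.0]] [77.  28.  77.  27.8] [478.9 116.   72. ]
stubby scene [310.  242.1] [[448.5, 85.8, 72.0], [429.2, 128.2, 72.0], [511.5, 140.3, 72.0], [528.6, 98.4, 72.0]] [81.  46.5 83.2 45.3] [479.4 113.2  72. ]
```

View pics/c1.png

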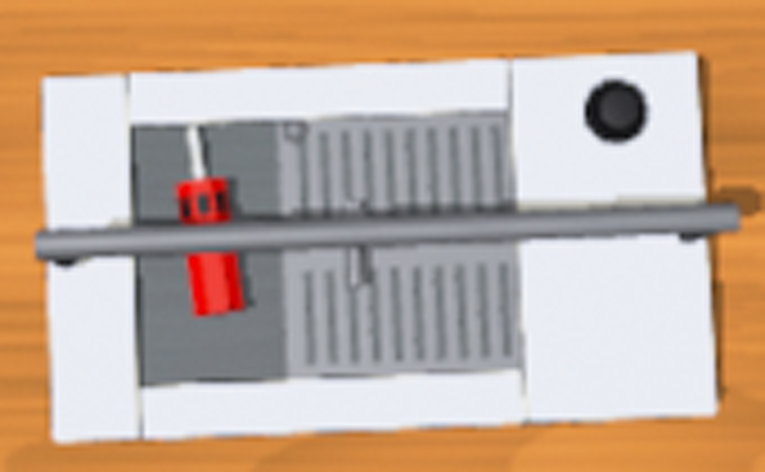

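View pics/c2.png

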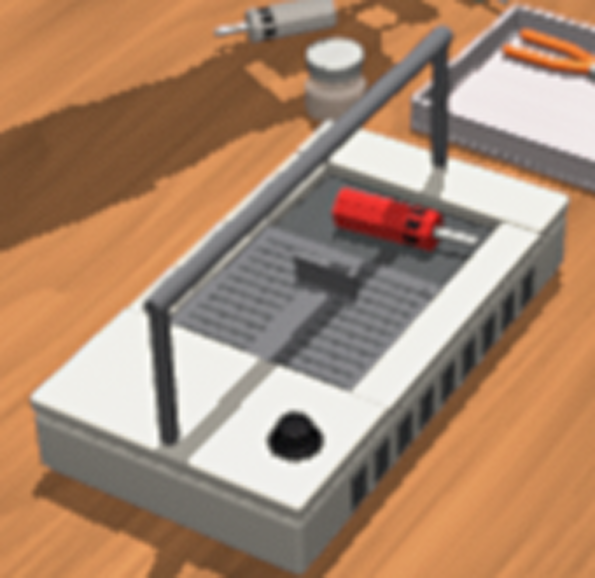

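The crops show the stubby's handle crossing under the bar at crop-1 (210,245). The grille's leading edge is at crop-1 x≈285 and the end block face at x≈137. The tab's centre is at about (359,244) in crop 1 and (327,278) in crop 2. The measured sizes (210×380, 77×28) agree with those given.

Run:
```python
from h import *
from scipy.spatial.transform import Rotation as R
o=np.array([478.4,19.9]);a=np.radians(1.77);H=np.array([[np.cos(a),np.sin(a)],[-np.sin(a),np.cos(a)]])
P,e=two((250+359/4.5,205+244/4.5),(200+327/3.5,180+278/3.5));print("tab",P.round(1),e.round(1),"heater",(H@(P[:2]-o)).round(1))
for x,z,n in((285,62,"edge"),(137,62,"end"),(518,69,"cover")):
    q=plane("top",(250+x/4.5,205+300/4.5),z);print(n,q.round(1),(H@(q[:2]-o)).round(1))
print("jar",plane("top",(224,327),55).round(0),"stubby",(H@(np.array([478.9,116])-o)).round(1))
R0=R.from_euler('xyz',manip.read_state()["eef_rot"])
for nm,yaw in(("grasp",8.6),("push",1.77)):
    y=np.radians(yaw);u=np.array([np.cos(y),np.sin(y),0]);t=np.radians(40)
    Z=np.sin(t)*u-np.cos(t)*np.array([0,0,1]);Y=np.array([-u[1],u[0],0]);X=np.cross(Y,Z)
    G=R.from_matrix(np.c_[X,Y,Z]);print(nm,X.round(2),Z.round(3),"rotvec from start",(G*R0.inv()).as_rotvec(degrees=True).round(2))
    if nm=="grasp":g=G
    else: print("from grasp",(G*g.inv()).as_rotvec(degrees=True).round(2))
```

```text
tab [480.2  30.8  70.8] 4.9 heater [ 2.2 10.9]
edge [447.  72.  62.] [-29.8  53.1]
end [447.8 157.   62. ] [-26.3 138. ]
cover [445.4 -61.2  69. ] [-35.5 -80.1]
jar [308. 303.  55.] stubby [ 3.5 96. ]
grasp [-0.76 -0.11 -0.64] [ 0.636  0.096 -0.766] rotvec from start [ -4.44 -40.2   28.74]
push [-0.77 -0.02 -0.64] [ 0.642  0.02  -0.766] rotvec from start [ -6.8  -39.69  22.2 ]
from grasp [ 0.   -0.   -6.83]
```

```bash
python3 -m inch '[{"gripper":0.5,"dx":0.017,"dy":-0.033,"dz":0.005,"wx":-0.53,"wy":-4.82,"wz":3.45},{"gripper":0.5,"dx":0.034,"dy":-0.066,"dz":0.01,"wx":-1.07,"wy":-9.65,"wz":6.9},{"gripper":0.5,"dx":0.052,"dy":-0.1,"dz":0.015,"wx":-1.6,"wy":-14.47,"wz":10.35},{"gripper":0.5,"dx":0.07,"dy":-0.133,"dz":0.015,"wx":-2.13,"wy":-19.3,"wz":13.8},{"gripper":0.5,"dx":0.088,"dy":-0.167,"dz":0.015,"wx":-2.66,"wy":-24.12,"wz":17.24}]' 25
cat >> h.py <<'E'
def left(target,yaw,tilt=40):
    from scipy.spatial.transform import Rotation as R
    s=manip.read_state();y=np.radians(yaw);u=np.array([np.cos(y),np.sin(y),0]);t=np.radians(tilt)
    Z=np.sin(t)*u-np.cos(t)*np.array([0,0,1]);Y=np.array([-u[1],u[0],0]);G=R.from_matrix(np.c_[np.cross(Y,Z),Y,Z])
    print("pos",np.round(s["eef_pos"],1),"shift",np.round(np.array(target)-s["eef_pos"],1),"rot",(G*R.from_euler('xyz',s["eef_rot"]).inv()).as_rotvec(degrees=True).round(2),"j",np.round(s["joints"],2),"F",np.round(s["wrist_force"],1),"gap",round(s["finger_gap"],1),"t",s["clock"])
E
python3 -c "
from h import *
left((414,106.3,147),8.6)"
```

```text
clock: 0.52
eef_pos: [288.7, 344.0, 220.6]
eef_rot: [3.093, 0.423, 3.068]
wrist_force: [1.0, -0.5, 1.3]
finger_gap: 63.6
finger_force: 0.0
pos [288.7 344.  220.6] shift [ 125.3 -237.7  -73.6] rot [ -1.77 -15.84  11.25] j [ 0.99 -0.08  1.96 -0.4   1.04 -0.35] F [ 1.  -0.5  1.3] gap 63.6 t 0.5167
```

```bash
python3 -m inch '[{"gripper":0.5,"dx":0.015,"dy":-0.028,"wx":-0.35,"wy":-3.17,"wz":2.25},{"gripper":0.5,"dx":0.03,"dy":-0.056,"wx":-0.71,"wy":-6.34,"wz":4.5},{"gripper":0.5,"dx":0.045,"dy":-0.084,"wx":-1.06,"wy":-9.5,"wz":6.75},{"gripper":0.5,"dx":0.06,"dy":-0.112,"wx":-1.42,"wy":-12.67,"wz":9},{"gripper":0.5,"dx":0.073,"dy":-0.14,"wx":-1.77,"wy":-15.84,"wz":11.25}]' >/dev/null
python3 -m inch '[{"gripper":0.5,"dx":0.011,"dy":-0.020,"dz":-0.015},{"gripper":0.5,"dx":0.021,"dy":-0.04,"dz":-0.03},{"gripper":0.5,"dx":0.032,"dy":-0.06,"dz":-0.045},{"gripper":0.5,"dx":0.042,"dy":-0.08,"dz":-0.06},{"gripper":0.5,"dx":0.052,"dy":-0.098,"dz":-0.074}]' 
python3 -c "
from h import *
left((484,116.9,63),8.6)
cv2.imwrite('pics/w1.png',manip.camera('wrist'))"
```

```text
pos [288.7 344.  220.6] shift [ 195.3 -227.1 -157.6] rot [ -1.77 -15.84  11.25] j [ 0.99 -0.08  1.96 -0.4   1.04 -0.35] F [ 1.  -0.5  1.3] gap 63.6 t 0.5167validation failed for argument at $[0]...
validation failed for argument at $[0]...
```

View pics/w1.png

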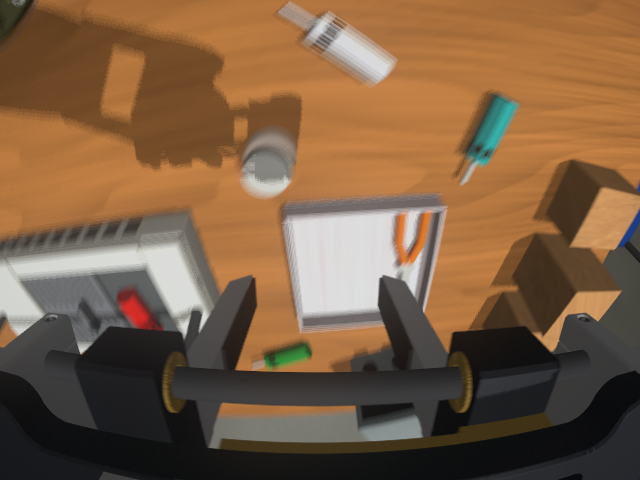

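The wrist picture shows the heater at lower left and the tray in the centre, and the arm hasn't moved. Both calls were refused, probably because every row needs all seven keys.

```bash
python3 -m inch '[{"gripper":0.5,"dx":0.015,"dy":-0.028,"dz":0,"wx":-0.35,"wy":-3.17,"wz":2.25},{"gripper":0.5,"dx":0.03,"dy":-0.056,"dz":0,"wx":-0.71,"wy":-6.34,"wz":4.5},{"gripper":0.5,"dx":0.045,"dy":-0.084,"dz":0,"wx":-1.06,"wy":-9.5,"wz":6.75},{"gripper":0.5,"dx":0.06,"dy":-0.112,"dz":0,"wx":-1.42,"wy":-12.67,"wz":9},{"gripper":0.5,"dx":0.073,"dy":-0.14,"dz":0,"wx":-1.77,"wy":-15.84,"wz":11.25}]' 
python3 -c "
from h import *
left((414,106.3,147),8.6)"
```

```text
clock: 0.98
eef_pos: [361.5, 204.2, 220.5]
eef_rot: [3.141, 0.697, -2.993]
wrist_force: [1.3, -0.1, -0.6]
finger_gap: 47.0
finger_force: 0.0
pos [361.5 204.2 220.5] shift [ 52.5 -97.9 -73.5] rot [-0.   -0.06  0.07] j [ 0.61 -0.36  2.28 -0.5   0.64 -0.79] F [ 1.3 -0.1 -0.6] gap 47.0 t 0.9833
```

```bash
python3 -m inch '[{"gripper":0.5,"dx":0.011,"dy":-0.020,"dz":-0.015,"wx":0,"wy":0,"wz":0},{"gripper":0.5,"dx":0.021,"dy":-0.04,"dz":-0.03,"wx":0,"wy":0,"wz":0},{"gripper":0.5,"dx":0.032,"dy":-0.06,"dz":-0.045,"wx":0,"wy":0,"wz":0},{"gripper":0.5,"dx":0.042,"dy":-0.08,"dz":-0.06,"wx":0,"wy":0,"wz":0},{"gripper":0.5,"dx":0.052,"dy":-0.098,"dz":-0.074,"wx":0,"wy":0,"wz":0}]' 
python3 -c "
from h import *
left((484,116.9,63),8.6)
cv2.imwrite('pics/w2.png',manip.camera('wrist'))"
```

```text
clock: 1.4
eef_pos: [413.6, 105.7, 146.0]
eef_rot: [3.14, 0.695, -2.998]
wrist_force: [0.4, -0.1, -0.9]
finger_gap: 47.3
finger_force: 0.0
pos [413.6 105.7 146. ] shift [ 70.4  11.2 -83. ] rot [-0.04 -0.18  0.3 ] j [ 0.18 -0.24  2.39 -0.07  0.3  -1.48] F [ 0.4 -0.1 -0.9] gap 47.3 t 1.4
```

View pics/w2.png

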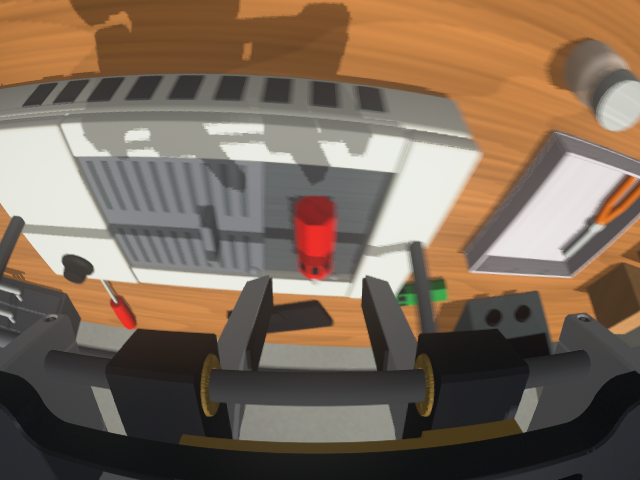

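The stubby is at (315,235), midway between the fingers at x≈(265,370), so the tool is lined up. I'll go in along the tool axis and close.

```bash
python3 -m inch '[{"gripper":0.5,"dx":0.018,"dy":0.003,"dz":-0.021,"wx":0,"wy":0,"wz":0},{"gripper":0.5,"dx":0.035,"dy":0.006,"dz":-0.042,"wx":0,"wy":0,"wz":0},{"gripper":0.5,"dx":0.05,"dy":0.008,"dz":-0.06,"wx":0,"wy":0,"wz":0},{"gripper":0.5,"dx":0.062,"dy":0.01,"dz":-0.074,"wx":0,"wy":0,"wz":0},{"gripper":0.5,"dx":0.07,"dy":0.011,"dz":-0.083,"wx":0,"wy":0,"wz":0}]' 
python3 -m inch '[{"gripper":0.1,"dx":0,"dy":0,"dz":0,"wx":0,"wy":0,"wz":0},{"gripper":0.1,"dx":0,"dy":0,"dz":0,"wx":0,"wy":0,"wz":0},{"gripper":0.1,"dx":0,"dy":0,"dz":0,"wx":0,"wy":0,"wz":0},{"gripper":0.1,"dx":0,"dy":0,"dz":0,"wx":0,"wy":0,"wz":0},{"gripper":0.1,"dx":0,"dy":0,"dz":0,"wx":0,"wy":0,"wz":0}]' 25
python3 -c "
from h import *
left((484,116.9,63),8.6)"
```

```text
clock: 1.87
eef_pos: [481.1, 116.9, 66.6]
eef_rot: [3.138, 0.691, -2.997]
wrist_force: [0.1, 0.4, 0.6]
finger_gap: 47.0
finger_force: 0.0
clock: 2.28
eef_pos: [481.0, 116.6, 68.7]
eef_rot: [3.139, 0.694, -2.997]
wrist_force: [0.5, -0.1, -1.2]
finger_gap: 27.7
finger_force: 25.0
pos [481.  116.6  68.7] shift [ 3.   0.3 -5.7] rot [-0.08 -0.25  0.21] j [ 0.17  0.14  2.29 -0.61  0.03 -0.94] F [ 0.5 -0.1 -1.2] gap 27.7 t 2.2833
```

```bash
python3 -m inch '[{"gripper":0.1,"dx":0,"dy":0,"dz":0,"wx":0,"wy":0,"wz":0},{"gripper":0.1,"dx":-0.003,"dy":0,"dz":0.005,"wx":0,"wy":0,"wz":0},{"gripper":0.1,"dx":-0.008,"dy":-0.001,"dz":0.012,"wx":0,"wy":0,"wz":0},{"gripper":0.1,"dx":-0.015,"dy":-0.002,"dz":0.02,"wx":0,"wy":0,"wz":0},{"gripper":0.1,"dx":-0.02,"dy":-0.003,"dz":0.026,"wx":0,"wy":0,"wz":0}]' 40
python3 -m inch '[{"gripper":0.1,"dx":-0.015,"dy":0,"dz":0,"wx":0,"wy":0,"wz":0},{"gripper":0.1,"dx":-0.03,"dy":0,"dz":0,"wx":0,"wy":0,"wz":0},{"gripper":0.1,"dx":-0.05,"dy":0,"dz":0,"wx":0,"wy":0,"wz":0},{"gripper":0.1,"dx":-0.07,"dy":0,"dz":0,"wx":0,"wy":0,"wz":0},{"gripper":0.1,"dx":-0.082,"dy":0,"dz":0,"wx":0,"wy":0,"wz":0}]' 
python3 -c "
from h import *
left((395,116.6,95),8.6)
a=manip.camera('wrist');b=manip.camera('scene')
cv2.imwrite('pics/w3.png',np.hstack([cv2.resize(a,(400,300)),cv2.resize(b[130:310,200:440],(400,300))]))"
```

```text
clock: 2.7
eef_pos: [460.6, 113.7, 94.5]
eef_rot: [3.138, 0.693, -2.997]
wrist_force: [-0.1, -0.2, -0.8]
finger_gap: 27.3
finger_force: 40.0
clock: 3.12
eef_pos: [377.4, 113.4, 93.7]
eef_rot: [3.139, 0.693, -2.997]
wrist_force: [-0.7, 0.1, -0.6]
finger_gap: 27.2
finger_force: 40.0
pos [377.4 113.4  93.7] shift [17.6  3.2  1.3] rot [-0.06 -0.33  0.21] j [ 0.24 -0.18  2.51 -0.43  0.14 -1.07] F [-0.7  0.1 -0.6] gap 27.2 t 3.1167
```

View pics/w3.png

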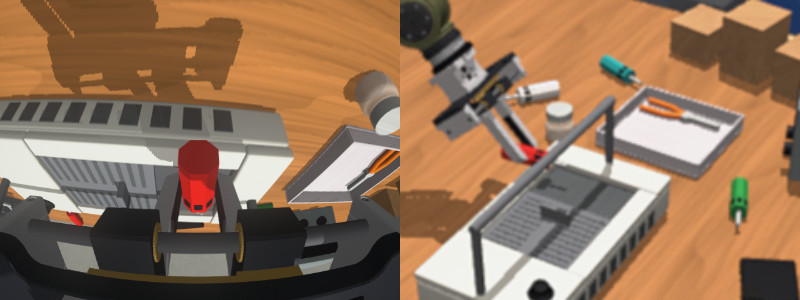

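The stubby is held in the jaws, clear of the bar. I'll carry it to the tray.

```bash
python3 -m inch '[{"gripper":0.1,"dx":0,"dy":0.025,"dz":0.01,"wx":0,"wy":0,"wz":0},{"gripper":0.1,"dx":0,"dy":0.055,"dz":0.02,"wx":0,"wy":0,"wz":0},{"gripper":0.1,"dx":0,"dy":0.09,"dz":0.03,"wx":0,"wy":0,"wz":0},{"gripper":0.1,"dx":0,"dy":0.125,"dz":0.035,"wx":0,"wy":0,"wz":0},{"gripper":0.1,"dx":0,"dy":0.16,"dz":0.035,"wx":0,"wy":0,"wz":0}]'
python3 -m inch '[{"gripper":0.1,"dx":0,"dy":0.03,"dz":0,"wx":0,"wy":0,"wz":0},{"gripper":0.1,"dx":0.015,"dy":0.06,"dz":0,"wx":0,"wy":0,"wz":0},{"gripper":0.1,"dx":0.04,"dy":0.08,"dz":0,"wx":0,"wy":0,"wz":0},{"gripper":0.1,"dx":0.065,"dy":0.09,"dz":0,"wx":0,"wy":0,"wz":0},{"gripper":0.1,"dx":0.09,"dy":0.095,"dz":0,"wx":0,"wy":0,"wz":0}]' 
python3 -c "
from h import *
left((470,370,19),8.6)
a=manip.camera('wrist');b=manip.camera('scene')
cv2.imwrite('pics/w4.png',np.hstack([cv2.resize(a,(400,300)),cv2.resize(b[100:280,240:480],(400,300))]))"
```

```text
clock: 3.63
eef_pos: [379.8, 268.0, 130.4]
eef_rot: [3.136, 0.696, -3.0]
wrist_force: [1.4, -0.9, -0.8]
finger_gap: 27.4
finger_force: 40.0
clock: 4.05
eef_pos: [470.5, 362.8, 127.9]
eef_rot: [3.138, 0.692, -2.995]
wrist_force: [0.3, -0.8, -1.5]
finger_gap: 27.0
finger_force: 40.0
pos [470.5 362.8 127.9] shift [  -0.5    7.2 -108.9] rot [-0.09 -0.36  0.06] j [ 0.76  0.26  1.93 -0.85  0.51 -0.29] F [ 0.3 -0.8 -1.5] gap 27.0 t 4.05
```

View pics/w4.png

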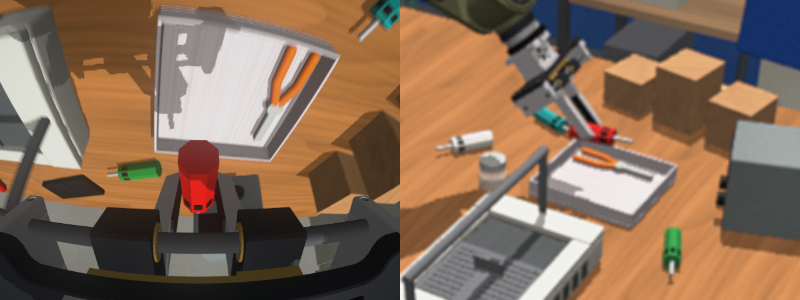

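The stubby hangs level over the tray, and the pliers are well to the +y side. I'll lower it to about 1 mm above the floor and release.

```bash
python3 -m inch '[{"gripper":0.1,"dx":-0.002,"dy":0.001,"dz":-0.03,"wx":0,"wy":0,"wz":0},{"gripper":0.1,"dx":-0.005,"dy":0.002,"dz":-0.06,"wx":0,"wy":0,"wz":0},{"gripper":0.1,"dx":-0.005,"dy":0.002,"dz":-0.085,"wx":0,"wy":0,"wz":0},{"gripper":0.1,"dx":-0.005,"dy":0.002,"dz":-0.1,"wx":0,"wy":0,"wz":0},{"gripper":0.1,"dx":-0.005,"dy":0.002,"dz":-0.107,"wx":0,"wy":0,"wz":0}]'
python3 -m inch '[{"gripper":0.1,"dx":0,"dy":0,"dz":0,"wx":0,"wy":0,"wz":0},{"gripper":0.1,"dx":0,"dy":0,"dz":0,"wx":0,"wy":0,"wz":0},{"gripper":0.5,"dx":0,"dy":0,"dz":0,"wx":0,"wy":0,"wz":0},{"gripper":0.5,"dx":0,"dy":0,"dz":0,"wx":0,"wy":0,"wz":0},{"gripper":0.5,"dx":0,"dy":0,"dz":0,"wx":0,"wy":0,"wz":0}]' 
python3 -m inch '[{"gripper":0.5,"dx":0,"dy":0,"dz":0,"wx":0,"wy":0,"wz":0},{"gripper":0.5,"dx":-0.012,"dy":-0.002,"dz":0.015,"wx":0,"wy":0,"wz":0},{"gripper":0.5,"dx":-0.03,"dy":-0.005,"dz":0.036,"wx":0,"wy":0,"wz":0},{"gripper":0.5,"dx":-0.048,"dy":-0.007,"dz":0.058,"wx":0,"wy":0,"wz":0},{"gripper":0.5,"dx":-0.07,"dy":-0.01,"dz":0.085,"wx":0,"wy":0,"wz":0}]' 
python3 -c "
from h import *
from scipy.spatial.transform import Rotation
b=manip.camera('scene')
m=cv2.inRange(cv2.cvtColor(b,cv2.COLOR_BGR2HSV),(0,150,60),(5,255,255));m[:, :310]=0;m[:,420:]=0;m[:160]=0;m[250:]=0
p=cv2.minAreaRect(cv2.findNonZero(m))[0];print('stubby',p,plane('scene',p,20).round(1))
cv2.imwrite('pics/s5.png',cv2.resize(b[150:250,280:440],(800,500)))
left((372,20,140),1.77,37)"
```

```text
clock: 4.57
eef_pos: [470.5, 368.9, 40.2]
eef_rot: [-3.141, 0.646, -2.995]
wrist_force: [0.3, 0.8, -1.2]
finger_gap: 27.6
finger_force: 40.0
clock: 4.98
eef_pos: [470.7, 369.2, 42.4]
eef_rot: [3.14, 0.649, -2.997]
wrist_force: [0.1, -0.0, -0.6]
finger_gap: 43.9
finger_force: 0.0
clock: 5.4
eef_pos: [399.6, 358.4, 126.6]
eef_rot: [-3.141, 0.646, -2.996]
wrist_force: [0.3, 0.4, -0.7]
finger_gap: 47.1
finger_force: 0.0
stubby (353.31475830078125, 211.1623077392578) [470.  366.4  20. ]
pos [398.  359.5 132. ] shift [ -26.  -339.5    8. ] rot [-0.24  0.27 -6.6 ] j [ 0.87  0.16  2.03 -0.8   0.59 -0.25] F [3.  3.5 6.3] gap 47.1 t 5.45
```

View pics/s5.png

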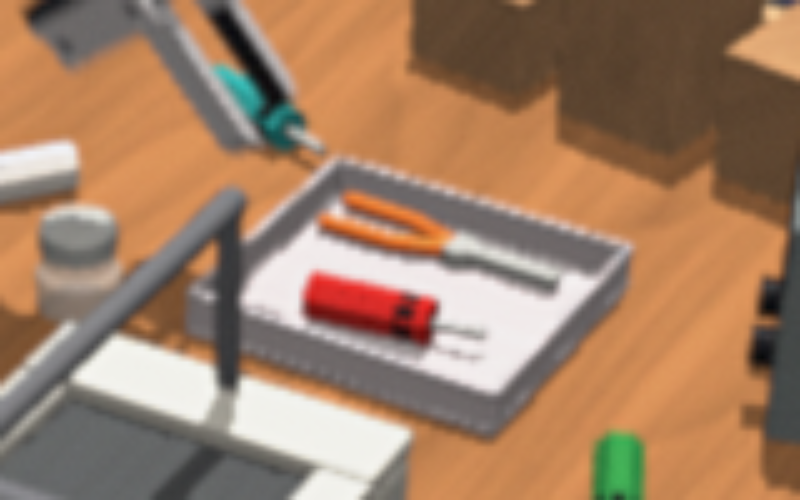

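The stubby lies free in the tray at about (470,366), clear of the pliers. Next I'll shut the fingers and move to behind the tab.

```bash
python3 -m inch '[{"gripper":0,"dx":0.002,"dy":-0.038,"dz":0.008,"wx":0,"wy":0,"wz":-1.3},{"gripper":0,"dx":0.004,"dy":-0.076,"dz":0.016,"wx":0,"wy":0,"wz":-2.6},{"gripper":0,"dx":0.006,"dy":-0.114,"dz":0.024,"wx":0,"wy":0,"wz":-3.9},{"gripper":0,"dx":0.008,"dy":-0.152,"dz":0.026,"wx":0,"wy":0,"wz":-5.2},{"gripper":0,"dx":0.01,"dy":-0.188,"dz":0.026,"wx":0,"wy":0,"wz":-6.6}]'
python3 -m inch '[{"gripper":0,"dx":0.002,"dy":-0.038,"dz":0,"wx":0,"wy":0,"wz":0},{"gripper":0,"dx":0.004,"dy":-0.076,"dz":0,"wx":0,"wy":0,"wz":0},{"gripper":0,"dx":0.006,"dy":-0.114,"dz":0,"wx":0,"wy":0,"wz":0},{"gripper":0,"dx":0.008,"dy":-0.152,"dz":0,"wx":0,"wy":0,"wz":0},{"gripper":0,"dx":0.01,"dy":-0.188,"dz":0,"wx":0,"wy":0,"wz":0}]' 
python3 -c "
from h import *
left((482,-18,70),1.77,37)
cv2.imwrite('pics/w6.png',manip.camera('wrist'))"
```

```text
clock: 5.87
eef_pos: [410.3, 169.6, 153.5]
eef_rot: [3.14, 0.65, -3.113]
wrist_force: [0.3, -0.0, -0.1]
finger_gap: 16.8
finger_force: 0.0
clock: 6.28
eef_pos: [416.9, 45.6, 151.5]
eef_rot: [3.141, 0.642, -3.112]
wrist_force: [-0.1, 0.3, -0.5]
finger_gap: 0.5
finger_force: 0.0
pos [416.9  45.6 151.5] shift [ 65.1 -63.6 -81.5] rot [-0.04 -0.21  0.03] j [ 0.02 -0.26  2.36  0.03  0.39 -1.61] F [-0.1  0.3 -0.5] gap 0.5 t 6.2833
```

View pics/w6.png

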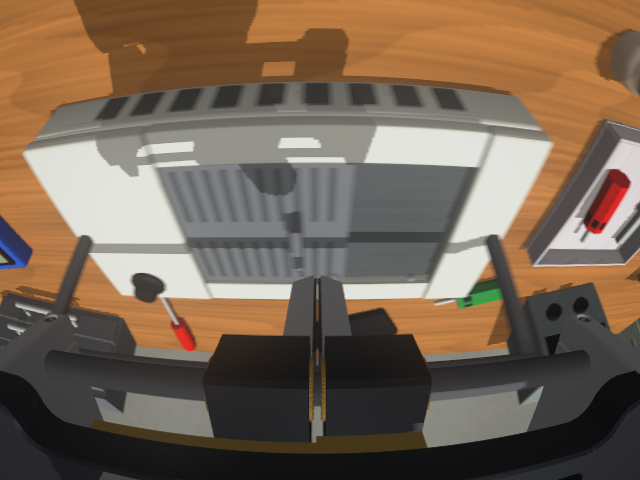

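The tab is at (292,225) and the closed fingers are at x≈318, still on its +y side. I'll move across another 64 mm and then go in.

```bash
python3 -m inch '[{"gripper":0,"dx":0,"dy":-0.015,"dz":0,"wx":0,"wy":0,"wz":0},{"gripper":0,"dx":0,"dy":-0.03,"dz":0,"wx":0,"wy":0,"wz":0},{"gripper":0,"dx":0,"dy":-0.048,"dz":0,"wx":0,"wy":0,"wz":0},{"gripper":0,"dx":0,"dy":-0.064,"dz":0,"wx":0,"wy":0,"wz":0},{"gripper":0,"dx":0,"dy":-0.064,"dz":0,"wx":0,"wy":0,"wz":0}]'
python3 -c "
from h import *
left((480,-18,72),1.77,37)"
```

```text
clock: 6.75
eef_pos: [417.0, -18.9, 151.2]
eef_rot: [3.141, 0.641, -3.113]
wrist_force: [-0.1, -0.2, -0.3]
finger_gap: 0.4
finger_force: 0.0
pos [417.  -18.9 151.2] shift [ 63.    0.9 -79.2] rot [-0.03 -0.27  0.13] j [-0.24 -0.26  2.37  0.38  0.44 -2.13] F [-0.1 -0.2 -0.3] gap 0.4 t 6.75
```

```bash
python3 -m inch '[{"gripper":0,"dx":0.01,"dy":0,"dz":-0.013,"wx":0,"wy":0,"wz":0},{"gripper":0,"dx":0.022,"dy":0,"dz":-0.028,"wx":0,"wy":0,"wz":0},{"gripper":0,"dx":0.034,"dy":0,"dz":-0.043,"wx":0,"wy":0,"wz":0},{"gripper":0,"dx":0.048,"dy":0,"dz":-0.06,"wx":0,"wy":0,"wz":0},{"gripper":0,"dx":0.063,"dy":0,"dz":-0.079,"wx":0,"wy":0,"wz":0}]'
python3 -c "
from h import *
left((480,-18,72),1.77,37)"
```

```text
clock: 7.17
eef_pos: [480.5, -16.7, 71.4]
eef_rot: [3.141, 0.641, -3.112]
wrist_force: [0.9, 0.0, 0.1]
finger_gap: 0.6
finger_force: 0.0
pos [480.5 -16.7  71.4] shift [-0.5 -1.3  0.6] rot [-0.02 -0.29  0.03] j [-0.18  0.1   2.29  0.81  0.18 -2.55] F [0.9 0.  0.1] gap 0.6 t 7.1667
```

```bash
python3 -m inch '[{"gripper":0,"dx":0,"dy":0.008,"dz":0,"wx":0,"wy":0,"wz":0},{"gripper":0,"dx":0,"dy":0.016,"dz":0,"wx":0,"wy":0,"wz":0},{"gripper":0,"dx":-0.001,"dy":0.024,"dz":0,"wx":0,"wy":0,"wz":0},{"gripper":0,"dx":-0.001,"dy":0.032,"dz":0,"wx":0,"wy":0,"wz":0},{"gripper":0,"dx":-0.001,"dy":0.04,"dz":0,"wx":0,"wy":0,"wz":0}]'
python3 -m inch '[{"gripper":0,"dx":0,"dy":0.008,"dz":0,"wx":0,"wy":0,"wz":0},{"gripper":0,"dx":0,"dy":0.016,"dz":0,"wx":0,"wy":0,"wz":0},{"gripper":0,"dx":-0.001,"dy":0.024,"dz":0,"wx":0,"wy":0,"wz":0},{"gripper":0,"dx":-0.001,"dy":0.032,"dz":0,"wx":0,"wy":0,"wz":0},{"gripper":0,"dx":-0.001,"dy":0.04,"dz":0,"wx":0,"wy":0,"wz":0}]'
python3 -c "
from h import *
left((479,60,72),1.77,37)
b=manip.camera('top');cv2.imwrite('pics/t7.png',cv2.resize(b[205:310,250:420],None,fx=4.5,fy=4.5))"
```

```text
clock: 7.58
eef_pos: [478.8, 24.0, 71.9]
eef_rot: [3.139, 0.64, -3.112]
wrist_force: [-0.2, -1.5, 0.1]
finger_gap: 0.4
finger_force: 0.7
clock: 8.0
eef_pos: [477.8, 64.1, 72.1]
eef_rot: [3.139, 0.641, -3.112]
wrist_force: [-0.8, -1.2, 0.6]
finger_gap: 0.5
finger_force: 0.7
pos [477.8  64.1  72.1] shift [ 1.2 -4.1 -0.1] rot [-0.09 -0.28 -0.01] j [ 0.07  0.1   2.29 -0.19  0.12 -1.35] F [-0.8 -1.2  0.6] gap 0.5 t 8.0
```

View pics/t7.png

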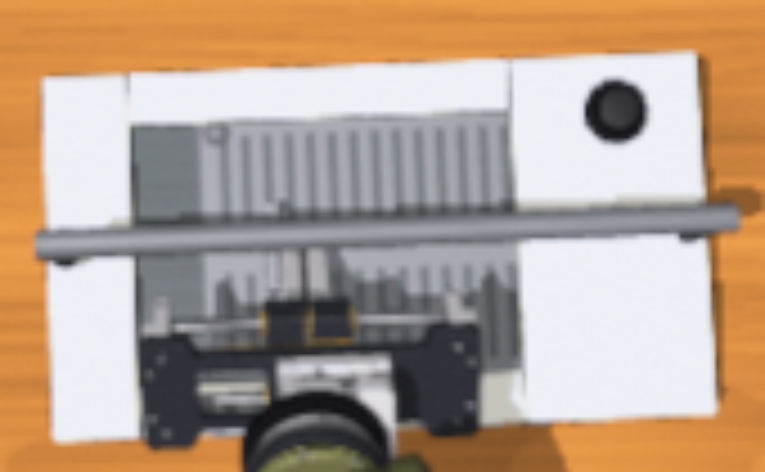

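The grille is following the push. The gap to the end block is about 68 px, or 40 mm, so its travel is about 60 mm. I'll go on gently to the catch.

```bash
python3 -m inch '[{"gripper":0,"dx":0,"dy":0.005,"dz":0,"wx":0,"wy":0,"wz":0},{"gripper":0,"dx":0,"dy":0.01,"dz":0,"wx":0,"wy":0,"wz":0},{"gripper":0,"dx":0,"dy":0.014,"dz":0,"wx":0,"wy":0,"wz":0},{"gripper":0,"dx":-0.001,"dy":0.017,"dz":0,"wx":0,"wy":0,"wz":0},{"gripper":0,"dx":-0.001,"dy":0.02,"dz":0,"wx":0,"wy":0,"wz":0}]'
python3 -m inch '[{"gripper":0,"dx":0,"dy":0.001,"dz":0,"wx":0,"wy":0,"wz":0},{"gripper":0,"dx":0,"dy":0.002,"dz":0,"wx":0,"wy":0,"wz":0},{"gripper":0,"dx":0,"dy":0.003,"dz":0,"wx":0,"wy":0,"wz":0},{"gripper":0,"dx":0,"dy":0.004,"dz":0,"wx":0,"wy":0,"wz":0},{"gripper":0,"dx":0,"dy":0.005,"dz":0,"wx":0,"wy":0,"wz":0}]'
```

```text
clock: 8.47
eef_pos: [476.8, 83.6, 72.0]
eef_rot: [3.14, 0.641, -3.111]
wrist_force: [-1.2, -0.8, 0.1]
finger_gap: 0.2
finger_force: 0.6
clock: 8.88
eef_pos: [476.7, 87.2, 71.9]
eef_rot: [3.141, 0.64, -3.112]
wrist_force: [-4.1, -12.8, 5.8]
finger_gap: 0.6
finger_force: 5.7
```

```bash
python3 -m inch '[{"gripper":0,"dx":0,"dy":0.001,"dz":0,"wx":0,"wy":0,"wz":0},{"gripper":0,"dx":0,"dy":0.002,"dz":0,"wx":0,"wy":0,"wz":0},{"gripper":0,"dx":0,"dy":0.003,"dz":0,"wx":0,"wy":0,"wz":0},{"gripper":0,"dx":0,"dy":0.004,"dz":0,"wx":0,"wy":0,"wz":0},{"gripper":0,"dx":0,"dy":0.005,"dz":0,"wx":0,"wy":0,"wz":0}]'
python3 -m inch '[{"gripper":0,"dx":0,"dy":0.001,"dz":0,"wx":0,"wy":0,"wz":0},{"gripper":0,"dx":0,"dy":0.002,"dz":0,"wx":0,"wy":0,"wz":0},{"gripper":0,"dx":0,"dy":0.003,"dz":0,"wx":0,"wy":0,"wz":0},{"gripper":0,"dx":0,"dy":0.004,"dz":0,"wx":0,"wy":0,"wz":0},{"gripper":0,"dx":0,"dy":0.004,"dz":0,"wx":0,"wy":0,"wz":0}]'
```

```text
clock: 9.3
eef_pos: [476.6, 92.3, 71.8]
eef_rot: [3.141, 0.639, -3.112]
wrist_force: [-2.9, -6.6, 3.9]
finger_gap: 0.6
finger_force: 3.1
clock: 9.72
eef_pos: [476.8, 96.8, 71.8]
eef_rot: [3.14, 0.64, -3.112]
wrist_force: [-0.1, -0.4, 0.5]
finger_gap: 0.6
finger_force: 0.0
```

```bash
python3 -m inch '[{"gripper":0,"dx":0,"dy":0.001,"dz":0,"wx":0,"wy":0,"wz":0},{"gripper":0,"dx":0,"dy":0.002,"dz":0,"wx":0,"wy":0,"wz":0},{"gripper":0,"dx":0,"dy":0.003,"dz":0,"wx":0,"wy":0,"wz":0},{"gripper":0,"dx":0,"dy":0.004,"dz":0,"wx":0,"wy":0,"wz":0},{"gripper":0,"dx":0,"dy":0.004,"dz":0,"wx":0,"wy":0,"wz":0}]'
python3 -c "
from h import *
b=manip.camera('top');cv2.imwrite('pics/t8.png',cv2.resize(b[205:310,250:420],None,fx=4.5,fy=4.5))"
```

```text
clock: 10.13
eef_pos: [476.9, 101.1, 71.9]
eef_rot: [3.14, 0.64, -3.112]
wrist_force: [-0.5, -0.5, -0.4]
finger_gap: 0.1
finger_force: 0.0
```

View pics/t8.png

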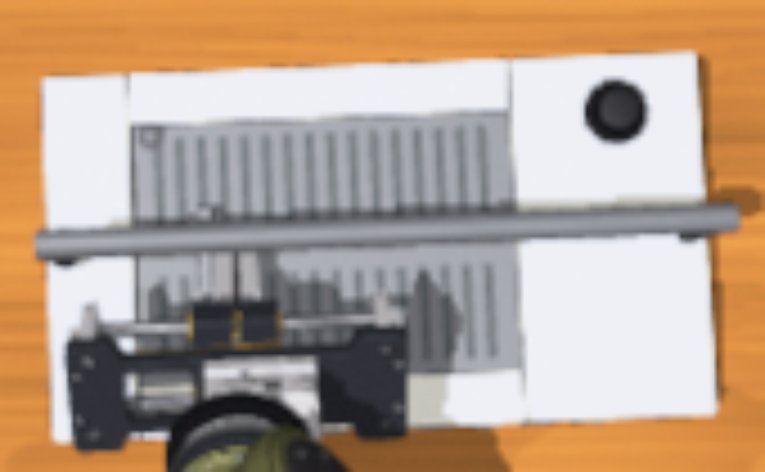

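The plate meets the end block and no dark floor is left showing. I'll make one gentle seating touch, then withdraw.

```bash
python3 -m inch '[{"gripper":0,"dx":0,"dy":0.001,"dz":0,"wx":0,"wy":0,"wz":0},{"gripper":0,"dx":0,"dy":0.002,"dz":0,"wx":0,"wy":0,"wz":0},{"gripper":0,"dx":0,"dy":0.003,"dz":0,"wx":0,"wy":0,"wz":0},{"gripper":0,"dx":0,"dy":0.0035,"dz":0,"wx":0,"wy":0,"wz":0},{"gripper":0,"dx":0,"dy":0.0035,"dz":0,"wx":0,"wy":0,"wz":0}]'
```

```text
clock: 10.6
eef_pos: [476.8, 103.4, 71.8]
eef_rot: [-3.141, 0.639, -3.113]
wrist_force: [-1.5, -12.2, 4.8]
finger_gap: 0.5
finger_force: 6.0
```

Contact at 12 N against the end stop confirms the grille is home. Backing off and withdrawing.

```bash
python3 -m inch '[{"gripper":0,"dx":0,"dy":-0.005,"dz":0,"wx":0,"wy":0,"wz":0},{"gripper":0,"dx":0,"dy":-0.01,"dz":0,"wx":0,"wy":0,"wz":0},{"gripper":0,"dx":-0.01,"dy":-0.012,"dz":0.013,"wx":0,"wy":0,"wz":0},{"gripper":0,"dx":-0.025,"dy":-0.012,"dz":0.033,"wx":0,"wy":0,"wz":0},{"gripper":0,"dx":-0.045,"dy":-0.012,"dz":0.06,"wx":0,"wy":0,"wz":0}]'
python3 -m inch '[{"gripper":0,"dx":-0.01,"dy":0,"dz":0.015,"wx":0,"wy":0,"wz":0},{"gripper":0,"dx":-0.02,"dy":0,"dz":0.03,"wx":0,"wy":0,"wz":0},{"gripper":0,"dx":-0.02,"dy":0,"dz":0.04,"wx":0,"wy":0,"wz":0},{"gripper":0,"dx":-0.02,"dy":0,"dz":0.05,"wx":0,"wy":0,"wz":0},{"gripper":0,"dx":-0.02,"dy":0,"dz":0.05,"wx":0,"wy":0,"wz":0}]'
python3 - <<'E'
from h import *
b=manip.camera('top');h=cv2.cvtColor(b,cv2.COLOR_BGR2HSV)
m=cv2.inRange(h,(0,150,60),(5,255,255));m[:,:155]=0;m[:,225:]=0;m[:220]=0;m[305:]=0
print("stubby",plane('top',cv2.minAreaRect(cv2.findNonZero(m))[0],20).round(1))
print("brightness along track, row 236:",h[236,276:300,2].tolist());s=manip.read_state();print(np.round(s["wrist_force"],1),np.round(s["qd"],3),s["eef_pos"])
E
```

```text
clock: 11.02
eef_pos: [430.9, 92.3, 131.0]
eef_rot: [3.14, 0.637, -3.112]
wrist_force: [0.1, -0.1, 1.2]
finger_gap: 0.6
finger_force: 0.0
clock: 11.43
eef_pos: [412.5, 92.6, 183.9]
eef_rot: [3.139, 0.644, -3.112]
wrist_force: [0.1, -0.1, 0.5]
finger_gap: 0.5
finger_force: 0.0
stubby [469.1 369.   20. ]
brightness along track, row 236: [244, 242, 221, 143, 142, 138, 146, 133, 120, 146, 179, 173, 151, 142, 164, 180, 169, 140, 142, 172, 180, 166, 133, 147]
[-0.3 -0.2 -0.7] [-0.003  0.03   0.024 -0.007 -0.019  0.009] [412.21426681  92.43283453 182.69742085]
```

```bash
python3 -c "
from cell import manip
print(manip.sign_off())"
```

```text
the job is handed in; nothing more can be done
None
```

The stubby screwdriver is lying free in the tool tray, the grille has snapped past its catch and sits home against the end block (12 N at the last touch), and the job is handed in; no verdict came back.

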